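Reload the warm-air vessel dryer

TASK

The dryer has finished a batch: turn its dial back to the off mark first, then take the one or two dry vessels off their pegs and stand them upside down in the steel tray. With the heat still off, hang each wet vessel from the blue mat upside down on a peg of its own, pushed down until its rim rests on the collar all round, and only when all are loaded turn the dial to the red mark. Leave everything else where it is.

Things in the scene. Friction and masses are not known exactly. Their poses are not given: they have to be found in the camera images.
- wet0: rinsed, wet square amber culture vessel with a broad white band round its mouth, 50 x 50 x 105 mm, walls and base 4 mm (opening 42 x 42 mm), 90 g; origin: centre of the outside of its closed base; z runs from the base out through the mouth, x, y square to its flat sides. Starts lying on a flat side on the drain mat, mouth to the right (-y, within 0.7 rad). 2 or 3 are there.
- wet1: rinsed, wet square amber culture vessel with a broad white band round its mouth, 50 x 50 x 105 mm, walls and base 4 mm (opening 42 x 42 mm), 90 g; origin: centre of the outside of its closed base; z runs from the base out through the mouth, x, y square to its flat sides. Starts lying on a flat side on the drain mat, mouth to the right (-y, within 0.7 rad). 2 or 3 are there.
- wet2: rinsed, wet square amber culture vessel with a broad white band round its mouth, 50 x 50 x 105 mm, walls and base 4 mm (opening 42 x 42 mm), 90 g; origin: centre of the outside of its closed base; z runs from the base out through the mouth, x, y square to its flat sides. Starts lying on a flat side on the drain mat, mouth to the right (-y, within 0.7 rad). 2 or 3 are there.
- dry0: dry square amber culture vessel with a broad white band round its mouth, 50 x 50 x 105 mm, walls and base 4 mm (opening 42 x 42 mm), 90 g; origin: centre of its MOUTH (rim plane); z runs from the mouth to the closed base (up while it is upside down), x, y square to its sides. If present, starts upside down on peg0 (1 or 2 of dry0-2 are there).
- dry1: dry square amber culture vessel with a broad white band round its mouth, 50 x 50 x 105 mm, walls and base 4 mm (opening 42 x 42 mm), 90 g; origin: centre of its MOUTH (rim plane); z runs from the mouth to the closed base (up while it is upside down), x, y square to its sides. If present, starts upside down on peg1 (1 or 2 of dry0-2 are there).
- dry2: dry square amber culture vessel with a broad white band round its mouth, 50 x 50 x 105 mm, walls and base 4 mm (opening 42 x 42 mm), 90 g; origin: centre of its MOUTH (rim plane); z runs from the mouth to the closed base (up while it is upside down), x, y square to its sides. If present, starts upside down on peg2 (1 or 2 of dry0-2 are there).
- dryer: warm-air vessel dryer, fixed: white box 290 (x) x 210 (y) x 80 mm high; three upright air pegs, 100 mm apart, in a row along its x axis, 45 mm left (+y) of its centre; dial on a black panel 60 mm right (-y) of the centre and 15 mm nearer; origin: centre of its underside, x axis away from the robot; along the left side a steel drip edge 12 mm above the deck
- peg0 (a point): air peg of the dryer: steel post 26 mm in diameter with a round white tip 80 mm above this point; the point lies on the peg's axis on top of the grey collar (72 mm in diameter, 10 mm above the deck) on which the rim of a fully seated vessel rests; nearest to the robot
- peg1 (a point): air peg of the dryer: steel post 26 mm in diameter with a round white tip 80 mm above this point; the point lies on the peg's axis on top of the grey collar (72 mm in diameter, 10 mm above the deck) on which the rim of a fully seated vessel rests; the middle one
- peg2 (a point): air peg of the dryer: steel post 26 mm in diameter with a round white tip 80 mm above this point; the point lies on the peg's axis on top of the grey collar (72 mm in diameter, 10 mm above the deck) on which the rim of a fully seated vessel rests; farthest from the robot
- dial (a joint): thermostat dial of the dryer, in rad: 0 = off, pointer on the broad white mark (on the robot's side; there is a stop there), growing clockwise seen from above up to a stop at 4.71; fine white marks every 0.471 rad, and the red mark (the drying temperature) at 1.414, to the left seen from the robot. It turns stiffly (0.05 N m) and stays where it is left
- dial_grip (a point): point on the dial's vertical axis, 31 mm above the foot of the dial: 7 mm below the top of its upright finger bar; the bar is 46 mm long, 14 mm thick and 32 mm tall and stands on a disc 48 mm in diameter; z axis up, the bar runs along this point's x axis and the white pointer is on its -x half
- tray: shallow clean steel tray, fixed, 220 (x) x 140 (y) mm, walls 4 mm thick and 16 mm high; origin at the centre of its underside
- tray_in (a point): centre of the tray's inner floor, 4 mm above the bench
- drain_mat: blue ribbed drain mat, fixed, 340 (x) x 240 (y) x 8 mm thick; origin at the centre of its underside
- reagent_bottle: bystander: green glass bottle with blue cap, 60 mm in diameter, 130 mm tall; origin under its centre
- wash_bottle: bystander: white bottle with red cap, 64 mm in diameter, 160 mm tall; origin under its centre
- jar: bystander: glass jar with white lid, 60 mm in diameter, 60 mm tall; origin under its centre
- screwdriver: bystander: screwdriver lying flat, 200 mm long along its x axis; origin under its middle
- beaker: bystander: open steel beaker, 72 mm in diameter, 90 mm tall; origin under its centre
- tip_box: bystander: green box 85 x 125 x 60 mm; origin under its centre
- scoop: bystander: steel lab scoop lying flat, 200 mm long along its x axis; origin under its middle
There are look-alikes about, which are no part of the job. Leave any yellow look-alike of the wet2 alone.

How it is judged:
On the way, in this order (a step that is already met when the one before it is completed fails the run):
1. the dial is turned back to off (within 0.12 rad) (value of joint dial below 0.12 rad), for 0.2 s.
2. the dry vessels stand upside down in the tray and every wet vessel sits upside down on a peg, the dial still off (value of joint dial below 0.2 rad and ((horizontal distance between wet0 and peg0 below 0.014 m and z of wet0 in the frame of peg0 between 0.099 and 0.111 m and angle between wet0's own z axis and vertical above 3.04159 rad) or (horizontal distance between wet0 and peg1 below 0.014 m and z of wet0 in the frame of peg1 between 0.099 and 0.111 m and angle between wet0's own z axis and vertical above 3.04159 rad) or (horizontal distance between wet0 and peg2 below 0.014 m and z of wet0 in the frame of peg2 between 0.099 and 0.111 m and angle between wet0's own z axis and vertical above 3.04159 rad)) and ((horizontal distance between wet1 and peg0 below 0.014 m and z of wet1 in the frame of peg0 between 0.099 and 0.111 m and angle between wet1's own z axis and vertical above 3.04159 rad) or (horizontal distance between wet1 and peg1 below 0.014 m and z of wet1 in the frame of peg1 between 0.099 and 0.111 m and angle between wet1's own z axis and vertical above 3.04159 rad) or (horizontal distance between wet1 and peg2 below 0.014 m and z of wet1 in the frame of peg2 between 0.099 and 0.111 m and angle between wet1's own z axis and vertical above 3.04159 rad)) and ((horizontal distance between wet2 and peg0 below 0.014 m and z of wet2 in the frame of peg0 between 0.099 and 0.111 m and angle between wet2's own z axis and vertical above 3.04159 rad) or (horizontal distance between wet2 and peg1 below 0.014 m and z of wet2 in the frame of peg1 between 0.099 and 0.111 m and angle between wet2's own z axis and vertical above 3.04159 rad) or (horizontal distance between wet2 and peg2 below 0.014 m and z of wet2 in the frame of peg2 between 0.099 and 0.111 m and angle between wet2's own z axis and vertical above 3.04159 rad)) and z of dry0 in the frame of tray_in between -0.006 and 0.006 m and angle between each of dry0, dry1, dry2's own z axis and vertical below 0.1 rad and x of dry0 in the frame of tray_in between -0.085 and 0.085 m and y of dry0 in the frame of tray_in between -0.045 and 0.045 m and z of dry1 in the frame of tray_in between -0.006 and 0.006 m and x of dry1 in the frame of tray_in between -0.085 and 0.085 m and y of dry1 in the frame of tray_in between -0.045 and 0.045 m and z of dry2 in the frame of tray_in between -0.006 and 0.006 m and x of dry2 in the frame of tray_in between -0.085 and 0.085 m and y of dry2 in the frame of tray_in between -0.045 and 0.045 m), for 0.2 s.
At the end, for the whole second after the job is handed in: dial within 0.1 rad of the red mark (1.414); each wet vessel upside down on a peg: base centre within 14 mm of its axis, 105 +- 6 mm above the collar, tilt under 0.1 rad; dry ones upside down on the tray's floor (rim within 6 mm of it, inside the walls, same tilt); all at rest (value of joint dial between 1.31372 and 1.51372 rad and ((horizontal distance between wet0 and peg0 below 0.014 m and z of wet0 in the frame of peg0 between 0.099 and 0.111 m and angle between wet0's own z axis and vertical above 3.04159 rad) or (horizontal distance between wet0 and peg1 below 0.014 m and z of wet0 in the frame of peg1 between 0.099 and 0.111 m and angle between wet0's own z axis and vertical above 3.04159 rad) or (horizontal distance between wet0 and peg2 below 0.014 m and z of wet0 in the frame of peg2 between 0.099 and 0.111 m and angle between wet0's own z axis and vertical above 3.04159 rad)) and ((horizontal distance between wet1 and peg0 below 0.014 m and z of wet1 in the frame of peg0 between 0.099 and 0.111 m and angle between wet1's own z axis and vertical above 3.04159 rad) or (horizontal distance between wet1 and peg1 below 0.014 m and z of wet1 in the frame of peg1 between 0.099 and 0.111 m and angle between wet1's own z axis and vertical above 3.04159 rad) or (horizontal distance between wet1 and peg2 below 0.014 m and z of wet1 in the frame of peg2 between 0.099 and 0.111 m and angle between wet1's own z axis and vertical above 3.04159 rad)) and ((horizontal distance between wet2 and peg0 below 0.014 m and z of wet2 in the frame of peg0 between 0.099 and 0.111 m and angle between wet2's own z axis and vertical above 3.04159 rad) or (horizontal distance between wet2 and peg1 below 0.014 m and z of wet2 in the frame of peg1 between 0.099 and 0.111 m and angle between wet2's own z axis and vertical above 3.04159 rad) or (horizontal distance between wet2 and peg2 below 0.014 m and z of wet2 in the frame of peg2 between 0.099 and 0.111 m and angle between wet2's own z axis and vertical above 3.04159 rad)) and z of dry0 in the frame of tray_in between -0.006 and 0.006 m and angle between each of dry0, dry1, dry2's own z axis and vertical below 0.1 rad and x of dry0 in the frame of tray_in between -0.085 and 0.085 m and y of dry0 in the frame of tray_in between -0.045 and 0.045 m and z of dry1 in the frame of tray_in between -0.006 and 0.006 m and x of dry1 in the frame of tray_in between -0.085 and 0.085 m and y of dry1 in the frame of tray_in between -0.045 and 0.045 m and z of dry2 in the frame of tray_in between -0.006 and 0.006 m and x of dry2 in the frame of tray_in between -0.085 and 0.085 m and y of dry2 in the frame of tray_in between -0.045 and 0.045 m and linear speed of each of wet0, wet1, wet2, dry0, dry1, dry2 below 0.02 m/s); the robot touches nothing.
It fails at once if one of the other loose things on the bench is shifted by more than 30 mm (distance of any of reagent_bottle, wash_bottle, jar, screwdriver, beaker, tip_box, scoop from where it was at the start of the episode above 0.03 m).
Of wet0, wet1, wet2 only 2 to 3 are there at a start; the rules pass over those that are not, and their reading is None.
Of dry0, dry1, dry2 only 1 to 2 are there at a start; the rules pass over those that are not, and their reading is None.
At some moment in a run one of wet0, wet1, wet2 may be knocked a few centimetres aside while the robot is not near it.
It also fails if it takes over 210 s, if anything falls off the work surface, if the arm or the gripper's body presses on something with over 40 N, if the wrist force passes 120 N, or if a joint passes its speed limit or range.

ROBOT

A 6-joint arm with a two-finger parallel gripper is mounted at the origin on the work surface. World frame = base frame: x ahead of the robot, y to its left, z up, the work surface at z = 0. Lengths are in m, angles in rad, forces in N, time in s.
With the tool pointing down it reaches from about 0.25 to 0.775 m from the base axis. Payload 4 kg.
Tool frame: the origin (TCP) lies on the centre line of the jaws, within the pads' length; the fingertips stand robot.tips_ahead ahead of it and the grasp point (between the pads) lies 8 mm behind it (robot.tips_ahead is the distance from the TCP to the fingertips, in m); z points along the fingers, y is the line along which they close (so a half turn about z gives the same grasp; the last joint's range is limited). The gripper opens to 94 mm and grips with 3 to 60 N. Pads are 16 mm wide; open, the fingers measure 119 mm over their backs; the gripper's body (75 mm by 177 mm) begins 78 mm behind the grasp point.
Start: joints at [1.161, 0.087, 1.371, -0, 1.684, -0.103], TCP at [0.166, 0.524, 0.217] pointing down, gripper open.
Joint ranges: [-3.1, 3.1], [-0.76, 2.03], [0.27, 2.55], [-1.08, 4.22], [0.17, 2.65], [-2.57, 2.57]. Speed limits (rad/s): [2.79, 2.79, 3.14, 3.14, 3.14, 3.14].

INTERFACE

Orientations are given as [roll, pitch, yaw] about the fixed x, y, z axes, in that order (R = Rz(yaw) Ry(pitch) Rx(roll)).
In Python, from bench import robot, snapshot, close_job, spotter gives the robot as it stands. The module is installed in compiled form; this text tells all that it offers.
- The arm moves only by the tool servo_tool, never from a script. Its argument "commands" is one flat list of numbers, 7 for each row, row after row: the shift along the tool's x, y, z in m, then the turn, a rotation vector about the tool's x, y, z in degrees, then the finger opening in m, from 0 to 0.094. In form: [x, y, z, ax, ay, az, grip, x, y, z, ax, ay, az, grip, ...]. A call has 1 to 10 rows; each row is the pose to reach, as a shift and turn from the pose commanded when the call began, along the tool's axes at that moment; what a row does not reach only later rows make up. A row lasts 1/8 s, in which the tool goes at most 62.5 mm and 10.7 degrees, less where a joint would pass 70% of its speed; a pose out of reach is approached as far as the arm can. A call with a gripper value outside its range is refused whole. The fingers move at their own pace and stop on an object; the grip force is fixed at half the most. Time passes only in rows, so rows that repeat a pose let the fingers close. It gives the time, the measured TCP pose, the force, the opening and the grip force at its end, in the units of the state.
- robot.get_obs(): the state, without advancing time (a new reading comes with each control period).
- snapshot(name): name is "side" or "top" or "wrist"; returns a dict with "img" (420x560x3 uint8, blue, green, red), "camera_matrix" (3x3 intrinsics, pixels), "k1" (the pictures are not rectified: a ray, as slopes to the right and down, at radius r is drawn at 1 + k1 r^2 times it, then the intrinsics apply), "extrinsics" (4x4, takes a point from camera to world coordinates); the wrist camera has in their place "hand_eye" (4x4, takes a point from camera to tool coordinates, whose origin is the TCP and whose axes are the flange's). Camera axes: x right, y down, z forward; pixel columns grow to the right and rows downward; lengths in m; the calibration is good to about 2 mm. A picture is of the moment at which its call begins: read the wrist's pose just before it. There is no depth.
- close_job(): hands the job in; it is judged then, once.
Trained networks look in a picture, given as the dict that the camera call returned (one of the last four; its "shot" number tells which), for a name from the list of things; names that differ only in an ending like _2 or _b are one class to them, and where a whole thing is asked for, a point or a joint stands for the part that bears it (a point fixed in the world has none). Each returns a list of dicts, best first, with "conf" (0 to 1); they miss things now and then, are a little off and sometimes report something else, mostly with a low value. They report only what shows in the picture. A call takes as long as a camera call. They do not tell look-alikes from the thing itself.
- spotter.trace(name, picture): "region" (420x560 bool, what is visible of it) and "box" ([left, top, width, height] in pixels, round what is visible of it).
The state is a dict: "time": time; "joint_positions": joint angles; "qvel": joint speeds; "joint_torque": joint torques, N m; "tool_pos": TCP position; "ee_rot": TCP orientation; "wrist_force": force on the tool from outside, world axes, zero at the start; "wrist_torque": the same for the moment, N m; "width": finger opening in m; "finger_force": force on a finger pad.
Only numpy, scipy, OpenCV 4.12 (cv2) and the standard library are available. Lean on these libraries where they do the work, as an engineer would, in place of code of your own. Each camera call takes 0.05 s, during which the arm holds its last target. There are 200 camera calls.

## Working session

There is one attempt and no reset: what is moved stays moved. The work goes in short steps, Python scripts to look and compute and a tool call to move; the robot and the scene stay as the last step left them, time stands still between calls to the robot, and variables do not carry over. Pictures are saved under pics/ and viewed, at most 14 in all, crops included, and the job is handed in when it is done.

Besides the shell and the picture viewer there is one more tool, called after ">>>" by a JSON object that holds its "op" and its "data", one argument or row to a line. servo_tool: Moves the arm, as the interface text tells. Its arguments: {"type":"object","properties":{"commands":{"type":"array","items":{"type":"number"}}},"required":["commands"]}

```bash
mkdir -p pics
python3 - <<'E'
from bench import robot, snapshot, spotter
import cv2,numpy as np
print(robot.get_obs(), robot.tips_ahead)
for n in ("top","side"):
    s=snapshot(n); cv2.imwrite(f"pics/{n}0.png",s["img"]); print(n,s["camera_matrix"].tolist(),s["k1"],s["extrinsics"].round(4).tolist())
E
```

```text
{'time': 0.0, 'joint_positions': array([ 1.16088481e+00,  8.79384057e-02,  1.37222103e+00,  6.35068894e-06,
        1.68358953e+00, -1.03128658e-01]), 'qvel': array([ 0.00166112,  0.00111716, -0.00075735,  0.00071854,  0.00216342,
        0.00010412]), 'joint_torque': array([-1.28003328e-03, -3.40186429e+01, -3.02425289e+01,  7.18337204e-02,
        3.31286550e-02, -1.73275453e-04]), 'tool_pos': array([0.16590805, 0.52384182, 0.21533008]), 'ee_rot': array([-3.13944845e+00, -2.28261428e-04,  2.83481026e+00]), 'wrist_force': array([-0.31923442,  0.08094694,  0.0488989 ]), 'wrist_torque': array([-0.00120612, -0.00808375,  0.00471045]), 'finger_force': 0.0, 'width': 0.09383666041556175} 0.011
top [[435.92638345072686, 0.0, 278.9368691948847], [0.0, 435.92638345072686, 209.95211830818405], [0.0, 0.0, 1.0]] -0.00999301885733408 [[0.0243, -0.9933, 0.1128, 0.4305], [-0.9994, -0.0214, 0.0263, 0.0627], [-0.0237, -0.1134, -0.9933, 1.3776], [0.0, 0.0, 0.0, 1.0]]
side [[460.68587781665946, 0.0, 284.07871627305195], [0.0, 460.68587781665946, 209.85016007439364], [0.0, 0.0, 1.0]] -0.09312495297461092 [[0.9716, -0.1552, 0.1785, 0.371], [-0.2364, -0.6542, 0.7184, -0.7617], [0.0053, -0.7403, -0.6723, 0.9224], [0.0, 0.0, 0.0, 1.0]]
```

View pics/top0.png

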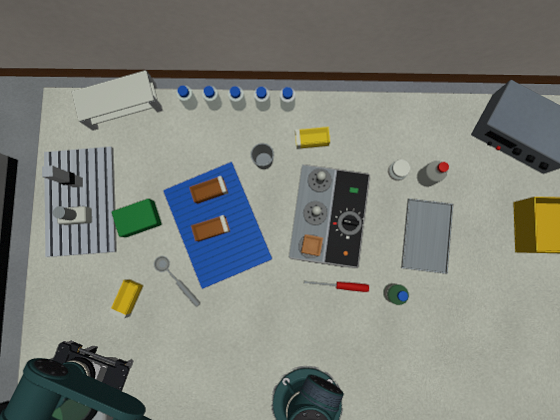

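View pics/side0.png

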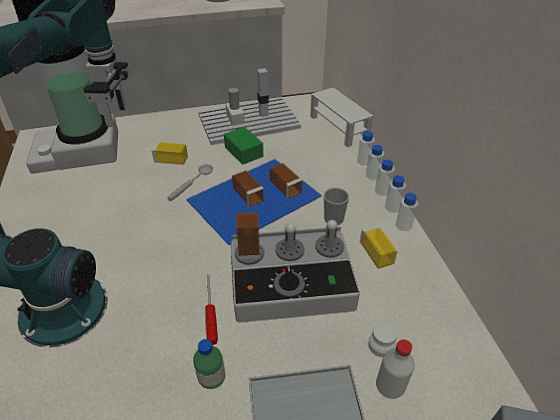

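```bash
cat > h.py <<'E'
from bench import robot, snapshot, spotter
import cv2, numpy as np
from scipy.optimize import minimize
from scipy.spatial.transform import Rotation as Ro
def cam(s, obs=None):
    if "extrinsics" in s: return s["extrinsics"]
    T=np.eye(4); T[:3,:3]=Ro.from_euler("xyz",obs["ee_rot"]).as_matrix(); T[:3,3]=obs["tool_pos"]
    return T@s["hand_eye"]
def proj(P,s,T):
    p=(np.asarray(P)-T[:3,3])@T[:3,:3]; u=p[:,:2]/p[:,2:]; u=u*(1+s["k1"]*(u**2).sum(1,keepdims=True))
    K=s["camera_matrix"]; return u*[K[0,0],K[1,1]]+K[:2,2]
def unproj(px,s,T,z):
    K=s["camera_matrix"]; d=(np.atleast_2d(px)-K[:2,2])/[K[0,0],K[1,1]]; u=d.copy()
    for _ in range(8): u=d/(1+s["k1"]*(u**2).sum(1,keepdims=True))
    r=np.c_[u,np.ones(len(u))]@T[:3,:3].T; return T[:3,3]+r*((z-T[2,3])/r[:,2:])
def box(lx,ly,z0,z1,c=(0,0)):
    return np.array([[c[0]+a*lx/2,c[1]+b*ly/2,z] for a in(-1,1) for b in(-1,1) for z in(z0,z1)])
def place(M,q):
    c,s=np.cos(q[2]),np.sin(q[2]); return np.c_[M[:,0]*c-M[:,1]*s+q[0],M[:,0]*s+M[:,1]*c+q[1],M[:,2]]
def fit(M,views,q0,step=(.01,.01,.1)):
    """views: (region,shot,T). fits x,y,yaw of convex model silhouette"""
    def cost(q):
        c=0
        for reg,s,T in views:
            h=cv2.convexHull((proj(place(M,q),s,T)*16).astype(np.int32)); m=np.zeros(reg.shape,np.uint8)
            cv2.fillConvexPoly(m,h,255,cv2.LINE_AA,4); m=m/255.
            c+=1-np.minimum(m,reg).sum()/np.maximum(m,reg).sum()
        return c/len(views)
    S=np.array([q0]+[np.array(q0)+np.eye(3)[i]*step[i] for i in range(3)])
    r=minimize(cost,q0,method="Nelder-Mead",options=dict(initial_simplex=S,xatol=1e-4,fatol=1e-5))
    return r.x,r.fun
E
python3 - <<'E'
from h import *
t=snapshot("top");s=snapshot("side");Tt,Ts=cam(t),cam(s)
D={}
for n in("wet0","dry0","dryer","tray","drain_mat","dial","dial_grip","beaker","jar"):
    for nm,c in(("top",t),("side",s)):
        for d in spotter.trace(n,c)[:5]:
            D.setdefault((n,nm),[]).append(d); print(n,nm,d["box"],round(d["conf"],2),int(d["region"].sum()))
def reg(n,nm,near=None):
    L=D[n,nm]
    if near: L=sorted(L,key=lambda d:abs(d["box"][0]+d["box"][2]/2-near[0])+abs(d["box"][1]+d["box"][3]/2-near[1]))
    return L[0]["region"].astype(float)
def go(label,M,px,pxs,z,n):
    p=unproj(px,t,Tt,z)[0]
    for yaw in([0.2,-.2,.5] if n=="wet0" else [0]):
        V=[(reg(n,"top",px),t,Tt)]+([(reg(n,"side",pxs),s,Ts)] if pxs else [])
        for v in (V,V[:1],V[1:]):
            if v: print(label,yaw,*[np.round(a,4) for a in fit(M,v,[p[0],p[1],yaw])])
lying=np.c_[box(.05,.105,.008,.058)]
go("wetA",lying,(208,189),(286,179),.033,"wet0")
go("wetB",lying,(210,228),(247,187),.033,"wet0")
go("dry",box(.05,.05,.09,.195),(312,246),(248,237),.195,"dry0")
go("tray",box(.22,.14,0,.016),(427,236),None,.01,"tray")
for nm,c,(x,y) in(("top",t,(348,222)),("side",s,(290,282))):
    cv2.imwrite(f"pics/dial_{nm}.png",cv2.resize(c["img"][y-35:y+35,x-50:x+50],None,fx=8,fy=8,interpolation=cv2.INTER_CUBIC)[:560])
E
python3 -c "
import cv2,numpy as np
a=cv2.imread('pics/dial_top.png');b=cv2.imread('pics/dial_side.png')
cv2.imwrite('pics/dial.png',cv2.resize(np.vstack([a[:,120:680],b[:,120:680]]),None,fx=.5,fy=.5))"
```

```text
wet0 top [110.0, 276.6, 34.3, 42.6] 0.74 832
wet0 top [191.5, 174.1, 36.5, 30.7] 0.7 666
wet0 top [190.1, 214.6, 38.3, 22.0] 0.6 636
wet0 side [267.6, 162.0, 34.5, 36.0] 0.83 741
wet0 side [233.2, 170.0, 30.9, 36.3] 0.81 751
wet0 side [362.1, 226.4, 32.1, 41.1] 0.68 1044
wet0 side [150.2, 142.5, 38.0, 20.8] 0.56 649
dry0 top [301.4, 232.7, 23.2, 21.2] 0.69 435
dry0 top [340.7, 215.6, 16.2, 13.7] 0.34 192
dry0 side [234.6, 215.6, 26.7, 42.9] 0.81 978
dry0 side [280.3, 264.7, 19.9, 26.6] 0.64 345
dryer top [289.7, 164.1, 83.2, 105.7] 0.67 6453
dryer side [234.7, 222.2, 123.0, 102.8] 0.56 9989
dryer side [183.6, 161.4, 138.7, 81.4] 0.4 3782
dryer side [281.8, 265.9, 21.9, 26.7] 0.3 341
tray top [399.5, 196.8, 53.4, 78.3] 0.78 3345
tray side [247.0, 365.4, 119.0, 53.2] 0.93 5386
drain_mat top [164.6, 161.7, 105.8, 124.9] 0.75 6515
drain_mat side [183.9, 160.3, 140.2, 82.3] 0.6 3978
drain_mat side [233.1, 222.3, 125.2, 102.2] 0.25 10158
dial top [339.7, 212.0, 21.2, 19.7] 0.69 227
dial side [283.3, 264.9, 15.8, 25.9] 0.71 357
dial_grip top [337.9, 216.6, 22.1, 15.2] 0.67 224
dial_grip top
[... 563 characters left out ...]
 -0.2 [0.6446 0.3218 0.3326] 0.0995
wetA 0.5 [0.6442 0.3223 0.3461] 0.1061
wetA 0.5 [0.644  0.3218 0.3562] 0.1096
wetA 0.5 [0.6446 0.3222 0.3341] 0.0996
wetB 0.2 [0.5236 0.3116 0.2871] 0.102
wetB 0.2 [0.523  0.3103 0.332 ] 0.1185
wetB 0.2 [0.524  0.3137 0.2807] 0.076
wetB -0.2 [0.5236 0.3123 0.2945] 0.1022
wetB -0.2 [0.5229 0.3109 0.3163] 0.1185
wetB -0.2 [0.5238 0.3137 0.2793] 0.0759
wetB 0.5 [0.524  0.3107 0.2915] 0.104
wetB 0.5 [0.5227 0.3114 0.3392] 0.1195
wetB 0.5 [0.524  0.3139 0.2831] 0.0763
dry 0 [ 0.4741  0.0034 -0.1493] 0.0893
dry 0 [ 0.4739  0.0035 -0.1913] 0.0728
dry 0 [ 0.4737  0.0068 -0.1132] 0.1065
tray 0 [ 0.5165 -0.3639 -0.0929] 0.0426
tray 0 [ 0.5165 -0.3639 -0.0929] 0.0426
```

View pics/dial.png

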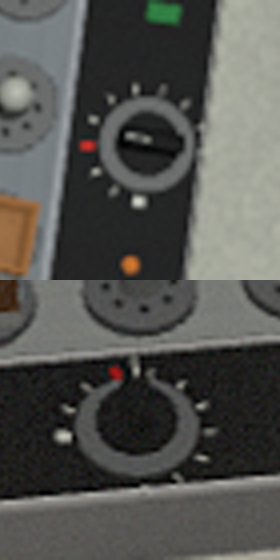

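```bash
cat >> h.py <<'E'
def Rd(yaw,tilt=0):
    """tool-down at yaw (deg), then tilted about tool y (deg)"""
    return Ro.from_euler("xyz",[180,0,yaw],degrees=True)*Ro.from_euler("y",tilt,degrees=True)
def mv(p,R,o=None):
    o=o or robot.get_obs(); C=Ro.from_euler("xyz",o["ee_rot"])
    print("MV",C.inv().apply(np.array(p)-o["tool_pos"]).round(4),(C.inv()*R).as_rotvec(degrees=True).round(1))
E
python3 - <<'E'
from h import *
w=snapshot("wrist"); print(w["hand_eye"].round(3).tolist(),w["camera_matrix"][0,0])
mv([.5,-.12,.36],Rd(74))
E
```

```text
[[-0.0, -0.966, -0.26, 0.076], [1.0, -0.0, 0.0, 0.0], [-0.0, -0.26, 0.966, -0.168], [0.0, 0.0, 0.0, 1.0]] 331.60109793569023
MV [-0.5129 -0.5134 -0.1435] [ 0.  -0.  88.4]
```

>>> {"op": "servo_tool", "data": {
  "commands": [-0.513,-0.513,-0.1435,0,0,88.4,0.094,-0.513,-0.513,-0.1435,0,0,88.4,0.094,-0.513,-0.513,-0.1435,0,0,88.4,0.094,-0.513,-0.513,-0.1435,0,0,88.4,0.094,-0.513,-0.513,-0.1435,0,0,88.4,0.094,-0.513,-0.513,-0.1435,0,0,88.4,0.094,-0.513,-0.513,-0.1435,0,0,88.4,0.094,-0.513,-0.513,-0.1435,0,0,88.4,0.094,-0.513,-0.513,-0.1435,0,0,88.4,0.094,-0.513,-0.513,-0.1435,0,0,88.4,0.094]
}}

```text
time: 2.4
tool_pos: [0.449, -0.0219, 0.3385]
ee_rot: [3.14, -0.001, 1.291]
wrist_force: [1.1, 1.2, 0.2]
width: 0.0941
finger_force: 0.0
```

Run:
```python
from h import *
o=robot.get_obs(); print(o["tool_pos"],o["ee_rot"],o["joint_positions"].round(2)); mv([.5,-.12,.36],Rd(74))
```

```text
[ 0.44902388 -0.0219107   0.33847826] [ 3.14040361e+00 -5.52015456e-04  1.29131004e+00] [-0.18 -0.13  1.34  0.    1.93  0.1 ]
MV [-0.0802  0.0761 -0.0215] [ 0.1 -0.  -0. ]
```

>>> {"op": "servo_tool", "data": {
  "commands": [-0.08,0.076,-0.0215,0,0,0,0.094,-0.08,0.076,-0.0215,0,0,0,0.094,-0.08,0.076,-0.0215,0,0,0,0.094,-0.08,0.076,-0.0215,0,0,0,0.094,-0.08,0.076,-0.0215,0,0,0,0.094]
}}

```text
time: 3.02
tool_pos: [0.499, -0.1164, 0.3596]
ee_rot: [3.141, -0.0, 1.294]
wrist_force: [0.1, 0.4, -0.5]
width: 0.0939
finger_force: 0.0
```

Run:
```python
from h import *
o=robot.get_obs(); print(o["tool_pos"],o["ee_rot"]); w=snapshot("wrist"); cv2.imwrite("pics/w1.png",w["img"]); T=cam(w,o)
np.save("pics/w1T.npy",T); print(T.round(3).tolist(), w["k1"],w["camera_matrix"].tolist())
for n in("dial","dryer","dry0"):
    for d in spotter.trace(n,w)[:2]: print(n,d["box"],d["conf"])
```

```text
[ 0.49899803 -0.11638504  0.35959967] [ 3.14116684e+00 -3.40731714e-04  1.29379001e+00]
[[0.962, -0.264, -0.071, 0.519], [-0.274, -0.929, -0.25, -0.043], [0.001, 0.26, -0.966, 0.528], [0.0, 0.0, 0.0, 1.0]] -0.07638453775286291 [[331.60109793569023, 0.0, 278.1073334207251], [0.0, 331.60109793569023, 211.1984257401568], [0.0, 0.0, 1.0]]
dial [295.0, 153.0, 33.4, 37.5] 0.68
dial [412.7, 209.7, 51.5, 42.0] 0.38
dryer [194.2, 19.2, 229.9, 197.4] 0.91
dry0 [189.0, 58.1, 67.0, 65.0] 0.71
dry0 [188.6, 19.5, 234.1, 192.3] 0.44
```

View pics/w1.png

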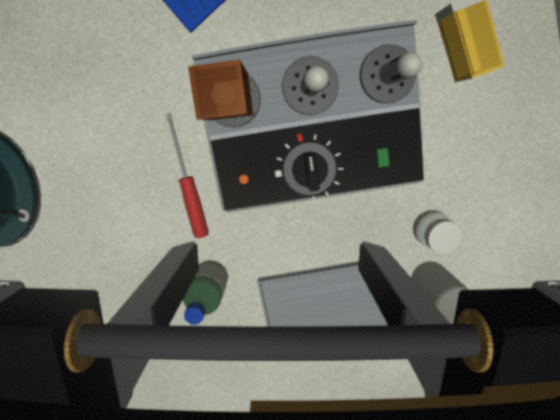

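Run:
```python
from h import *
T=np.load("pics/w1T.npy"); s=dict(k1=-.07638453775,camera_matrix=np.array([[331.601,0,278.107],[0,331.601,211.198],[0,0,1]]))
print("corners",unproj([(225,210),(424,180)],s,T,.08)[:,:2].round(4).tolist(), unproj([(194,57),(415,21)],s,T,.092)[:,:2].round(4).tolist())
print("tips",unproj([(317,78),(408,65)],s,T,.157)[:,:2].round(4).tolist())
print("collars",unproj([(310.5,84.5),(388,73)],s,T,.09)[:,:2].round(4).tolist())
print("disc",unproj([(309,168)],s,T,.085)[:,:2].round(4).tolist(),"off/red",unproj([(278,174),(300,138)],s,T,.08)[:,:2].round(4).tolist())
im=cv2.imread("pics/w1.png"); cv2.imwrite("pics/w1c.png",cv2.resize(im[20:220,180:440],None,fx=3,fy=3,interpolation=cv2.INTER_CUBIC))
```

```text
corners [[0.4154, -0.137], [0.6931, -0.1713]] [[0.4414, 0.062], [0.7143, 0.03]]
tips [[0.5716, -0.01], [0.6687, -0.0222]]
collars [[0.5712, -0.0093], [0.669, -0.0214]]
disc [[0.543, -0.1114]] off/red [[0.5006, -0.1086], [0.5418, -0.0703]]
```

View pics/w1c.png

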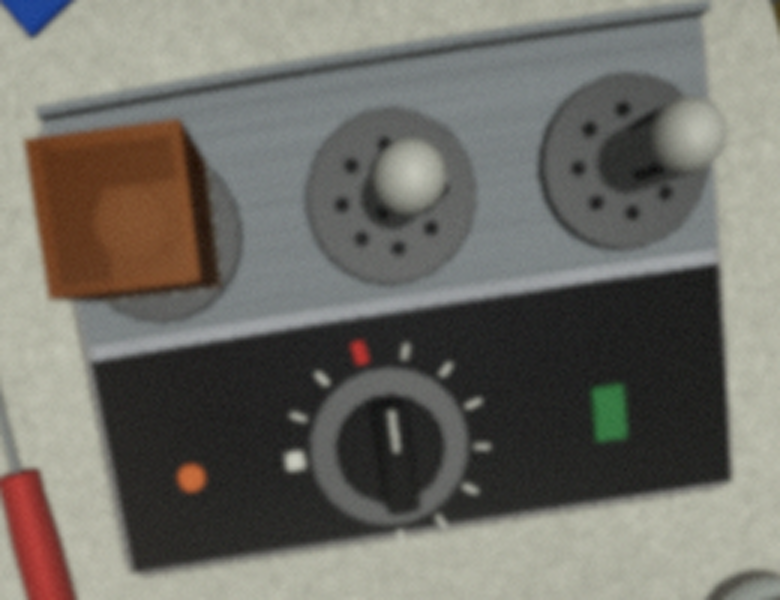

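Run:
```python
from h import *
mv([.543,-.1115,.16],Rd(83.5));mv([.543,-.1115,.103],Rd(83.5))
```

```text
MV [0.017  0.0405 0.1996] [ 0.  -0.  -9.4]
MV [0.017  0.0405 0.2566] [ 0.  -0.  -9.4]
```

>>> {"op": "servo_tool", "data": {
  "commands": [0.017,0.0405,0.1,0,0,-9.4,0.05,0.017,0.0405,0.19,0,0,-9.4,0.05,0.017,0.0405,0.2,0,0,-9.4,0.05,0.017,0.0405,0.23,0,0,-9.4,0.05,0.017,0.0405,0.2566,0,0,-9.4,0.05,0.017,0.0405,0.2566,0,0,-9.4,0.05,0.017,0.0405,0.2566,0,0,-9.4,0.0,0.017,0.0405,0.2566,0,0,-9.4,0.0,0.017,0.0405,0.2566,0,0,-9.4,0.0,0.017,0.0405,0.2566,0,0,-9.4,0.0]
}}

```text
time: 4.47
tool_pos: [0.5435, -0.1122, 0.1028]
ee_rot: [3.141, -0.001, 1.456]
wrist_force: [4.2, 1.6, -6.4]
width: 0.0461
finger_force: 30.0
```

Run:
```python
from h import *
o=robot.get_obs();print(o["wrist_torque"],o["width"],o["finger_force"])
s=snapshot("side");w=snapshot("wrist")
a=cv2.resize(s["img"][230:330,230:380],None,fx=4,fy=4,interpolation=cv2.INTER_CUBIC)
b=w["img"][60:360,140:440]
cv2.imwrite("pics/d2.png",np.hstack([a[:400],cv2.resize(b,(200,200)).repeat(2,0)[:400]]) )
```

```text
[ 0.23900001 -0.70324857  0.05848162] 0.04614372888267244 29.998266398906708
```

View pics/d2.png

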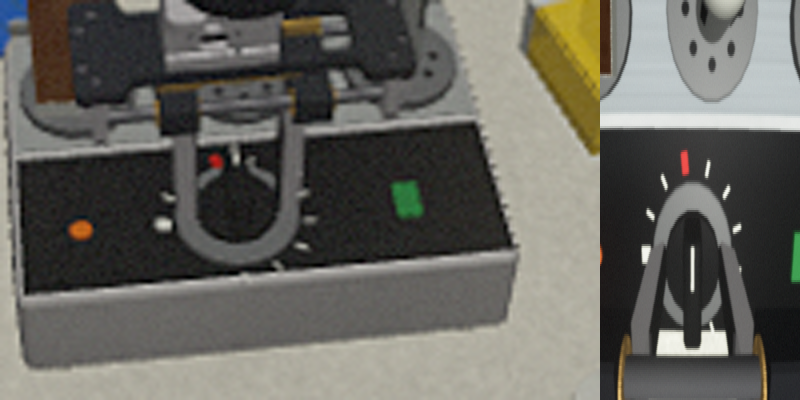

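>>> {"op": "servo_tool", "data": {
  "commands": [0,0,0,0,0,0,0.06,0,0,0,0,0,0,0.06,0,0,-0.009,0,0,0,0.06,0,0,-0.009,0,0,0,0.06,0,0,-0.009,0,0,0,0.0,0,0,-0.009,0,0,0,0,0,0,-0.009,0,0,0,0,0,0,-0.009,0,0,0,0,0,0,-0.009,0,0,0,0]
}}

```text
time: 5.7
tool_pos: [0.5435, -0.1125, 0.1116]
ee_rot: [3.141, -0.0, 1.456]
wrist_force: [5.7, -1.6, -5.3]
width: 0.0137
finger_force: 30.4
```

>>> {"op": "servo_tool", "data": {
  "commands": [0,0,0,0,0,-10,0,0,0,0,0,0,-20,0,0,0,0,0,0,-30,0,0,0,0,0,0,-40,0,0,0,0,0,0,-50,0,0,0,0,0,0,-60,0,0,0,0,0,0,-70,0,0,0,0,0,0,-80,0,0,0,0,0,0,-89,0,0,0,0,0,0,-89,0]
}}

```text
time: 6.95
tool_pos: [0.5429, -0.1131, 0.1116]
ee_rot: [-3.141, -0.001, 3.007]
wrist_force: [-0.2, -2.3, -0.2]
width: 0.014
finger_force: 30.0
```

Run:
```python
from h import *
o=robot.get_obs();print(o["wrist_torque"],o["width"],np.degrees(o["ee_rot"][2]),o["joint_positions"].round(2))
```

```text
[-0.31383325  0.1677293   0.02965486] 0.013960418799003607 172.30754335317118 [-0.31  0.14  1.52 -0.    1.48 -1.74]
```

>>> {"op": "servo_tool", "data": {
  "commands": [0,0,0,0,0,-2,0,0,0,0,0,0,-2,0,0,0,0,0,0,-2,0,0,0,0,0,0,-1,0.04,0,0,0,0,0,-1,0.04,0,0,-0.06,0,0,-1,0.04,0,0,-0.12,0,0,-1,0.05,0,0,-0.18,0,0,-1,0.09,0,0,-0.22,0,0,-1,0.094,0,0,-0.24,0,0,-1,0.094]
}}

```text
time: 8.2
tool_pos: [0.5439, -0.1121, 0.3554]
ee_rot: [-3.141, 0.006, 3.028]
wrist_force: [0.3, -0.0, -1.1]
width: 0.0763
finger_force: 0.0
```

Run:
```python
from h import *
t=snapshot("top");s=snapshot("side")
a=cv2.resize(t["img"][190:260,310:400],None,fx=4,fy=4,interpolation=cv2.INTER_CUBIC)
b=cv2.resize(s["img"][240:320,235:365],None,fx=4,fy=4,interpolation=cv2.INTER_CUBIC)
c=np.zeros((320,880,3),np.uint8);c[:280,:360]=a;c[:,360:]=b;cv2.imwrite("pics/d3.png",c[:,:800])
V=[]
for nm,c in(("side",s),("top",t)):
    L=spotter.trace("dry0",c);print(nm,[(d["box"],round(d["conf"],2)) for d in L[:3]])
o=robot.get_obs(); w=snapshot("wrist"); cv2.imwrite("pics/w3.png",w["img"]); T=cam(w,o)
L=spotter.trace("dry0",w);print([(d["box"],round(d["conf"],2)) for d in L[:3]])
mv([.474,.0037,.33],Rd(73)); print(o["joint_positions"].round(2))
```

```text
side [([235.7, 209.0, 25.7, 51.3], 0.97)]
top [([299.8, 234.7, 23.0, 20.3], 0.58)]
[([338.2, 86.8, 82.2, 57.6], 0.81), ([241.8, 79.9, 166.8, 217.6], 0.28)]
MV [0.0816 0.1073 0.0201] [-1.000e-01 -2.000e-01  1.004e+02]
[-0.31  0.11  1.08  0.    1.95 -1.76]
```

View pics/d3.png

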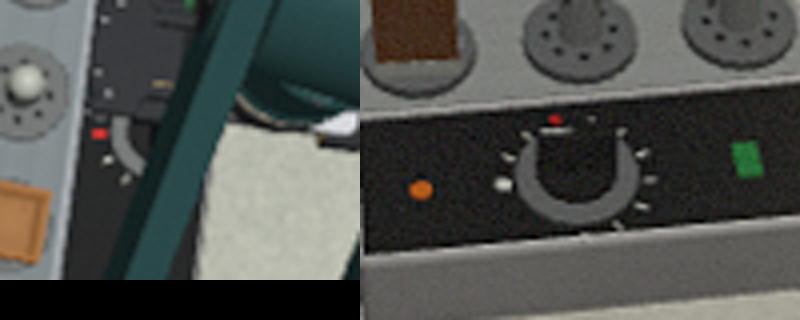

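Run:
```python
from h import *
t=snapshot("top");s=snapshot("side");o=robot.get_obs();w=snapshot("wrist")
V=[(spotter.trace("dry0",c)[0]["region"].astype(float),c,cam(c,o)) for c in(t,s,w)]
M=box(.05,.05,.09,.195)
for v in (V,V[:1],V[1:2],V[2:]): print(*[np.round(a,4) for a in fit(M,v,[.474,.004,-.12])])
T=V[2][2]; print(proj([[.543,-.1115,.118]],w,T))
x,y=proj([[.543,-.1115,.118]],w,T)[0].astype(int)
cv2.imwrite("pics/w4.png",cv2.resize(w["img"][max(y-70,0):y+70,x-90:x+90],None,fx=3,fy=3,interpolation=cv2.INTER_CUBIC))
```

```text
[ 0.4724  0.0027 -0.1489] 0.1149
[ 0.4734  0.0042 -0.1446] 0.1764
[ 0.4742  0.0033 -0.1631] 0.0803
[ 0.4717  0.0022 -0.1654] 0.0626
[[278.13539021 186.83140693]]
```

View pics/w4.png

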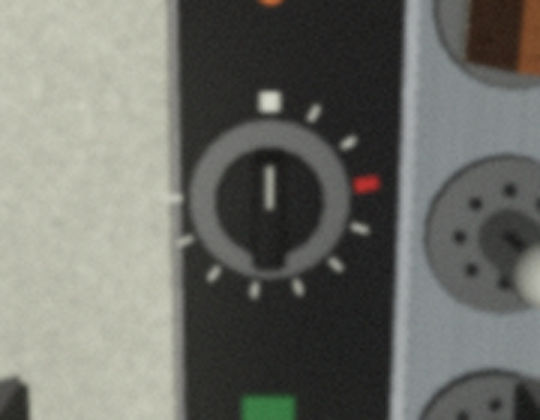

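Run:
```python
from h import *
mv([.4727,.003,.25],Rd(81)); mv([.4727,.003,.162],Rd(81))
```

```text
MV [0.083  0.1066 0.1011] [-0.  -0.1 92.4]
MV [0.0829 0.1066 0.1891] [-0.  -0.1 92.4]
```

>>> {"op": "servo_tool", "data": {
  "commands": [0.083,0.1066,0.05,0,0,92.4,0.094,0.083,0.1066,0.05,0,0,92.4,0.094,0.083,0.1066,0.05,0,0,92.4,0.094,0.083,0.1066,0.05,0,0,92.4,0.094,0.083,0.1066,0.05,0,0,92.4,0.094,0.083,0.1066,0.05,0,0,92.4,0.094,0.083,0.1066,0.05,0,0,92.4,0.094,0.083,0.1066,0.05,0,0,92.4,0.094,0.083,0.1066,0.08,0,0,92.4,0.094,0.083,0.1066,0.1,0,0,92.4,0.094]
}}

```text
time: 10.05
tool_pos: [0.4726, 0.0029, 0.2505]
ee_rot: [-3.141, -0.0, 1.413]
wrist_force: [-0.8, -0.2, -0.8]
width: 0.0943
finger_force: 0.0
```

Run:
```python
from h import *
mv([.4727,.003,.162],Rd(81))
```

```text
MV [0.0001 0.0002 0.0885] [-0. -0. -0.]
```

Now descend, grip, lift.

>>> {"op": "servo_tool", "data": {
  "commands": [0,0,0.05,0,0,0,0.094,0,0,0.088,0,0,0,0.094,0,0,0.088,0,0,0,0.094,0,0,0.088,0,0,0,0.03,0,0,0.088,0,0,0,0.03,0,0,0.088,0,0,0,0.03,0,0,0.088,0,0,0,0.03,0,0,0.05,0,0,0,0.03,0,0,0.0,0,0,0,0.03,0,0,-0.035,0,0,0,0.03]
}}

```text
time: 11.3
tool_pos: [0.4731, 0.0029, 0.289]
ee_rot: [3.139, -0.0, 1.414]
wrist_force: [0.9, 0.6, -1.1]
width: 0.0502
finger_force: 29.8
```

Run:
```python
from h import *
mv([.5165,-.364,.285],Rd(81));
```

```text
MV [-0.3556  0.1001  0.0041] [ 0.1 -0.   0. ]
```

>>> {"op": "servo_tool", "data": {
  "commands": [-0.3556,0.1,0.0,0,0,0,0.03,-0.3556,0.1,0.0,0,0,0,0.03,-0.3556,0.1,0.0,0,0,0,0.03,-0.3556,0.1,0.0,0,0,0,0.03,-0.3556,0.1,0.0,0,0,0,0.03,-0.3556,0.1,0.0,0,0,0,0.03,-0.3556,0.1,0.0,0,0,0,0.03,-0.3556,0.1,0.06,0,0,0,0.03,-0.3556,0.1,0.1,0,0,0,0.03,-0.3556,0.1,0.1,0,0,0,0.03]
}}

```text
time: 12.55
tool_pos: [0.5143, -0.3612, 0.1819]
ee_rot: [-3.133, -0.006, 1.415]
wrist_force: [0.4, 0.4, -0.5]
width: 0.0498
finger_force: 29.8
```

Run:
```python
from h import *
mv([.5165,-.364,.077],Rd(81));
```

```text
MV [-0.003   0.0035  0.1049] [-0.5 -0.3  0.1]
```

>>> {"op": "servo_tool", "data": {
  "commands": [0,0,0.05,0,0,0,0.03,0,0,0.085,0,0,0,0.03,0,0,0.1,0,0,0,0.03,0,0,0.106,0,0,0,0.03,0,0,0.109,0,0,0,0.03,0,0,0.109,0,0,0,0.03]
}}

```text
time: 13.3
tool_pos: [0.5192, -0.366, 0.0954]
ee_rot: [3.129, 0.009, 1.415]
wrist_force: [-10.9, 9.9, 38.8]
width: 0.0501
finger_force: 30.1
```

>>> {"op": "servo_tool", "data": {
  "commands": [0,0,-0.025,0,0,0,0.03,0,0,-0.025,0,0,0,0.03,0,0,-0.025,0,0,0,0.03]
}}

```text
time: 13.68
tool_pos: [0.5165, -0.3638, 0.103]
ee_rot: [3.141, 0.0, 1.415]
wrist_force: [0.1, -0.7, -1.3]
width: 0.0497
finger_force: 29.9
```

Run:
```python
from h import *
t=snapshot("top");s=snapshot("side");o=robot.get_obs();print(o["tool_pos"],o["ee_rot"])
for nm,c in(("top",t),("side",s)):
    for n in("tray","dry0"): print(nm,n,[(d["box"],round(d["conf"],2)) for d in spotter.trace(n,c)[:3]])
cv2.imwrite("pics/d5.png",np.hstack([cv2.resize(t["img"][180:290,380:470],None,fx=4,fy=4),cv2.resize(s["img"][310:420,220:390],None,fx=4,fy=4)[:, :440]]))
print(proj(place(box(.22,.14,.004,.016),(.5165,-.3639,-.093)),t,cam(t)).round(0).tolist())
```

```text
[ 0.51572222 -0.36339166  0.10115102] [-3.13942824e+00 -1.43963593e-03  1.41426245e+00]
top tray [([404.8, 198.8, 44.1, 71.7], 0.89), ([341.4, 211.5, 18.2, 20.5], 0.37), ([250.0, 138.5, 23.5, 28.5], 0.31)]
top dry0 [([417.8, 220.0, 24.0, 23.1], 0.8)]
side tray [([247.1, 364.0, 117.5, 56.0], 0.91), ([232.3, 225.1, 127.6, 96.8], 0.57)]
side dry0 [([289.3, 368.7, 34.5, 44.8], 0.64)]
[[446.0, 273.0], [447.0, 273.0], [401.0, 268.0], [402.0, 268.0], [451.0, 203.0], [453.0, 203.0], [407.0, 198.0], [408.0, 198.0]]
```

View pics/d5.png

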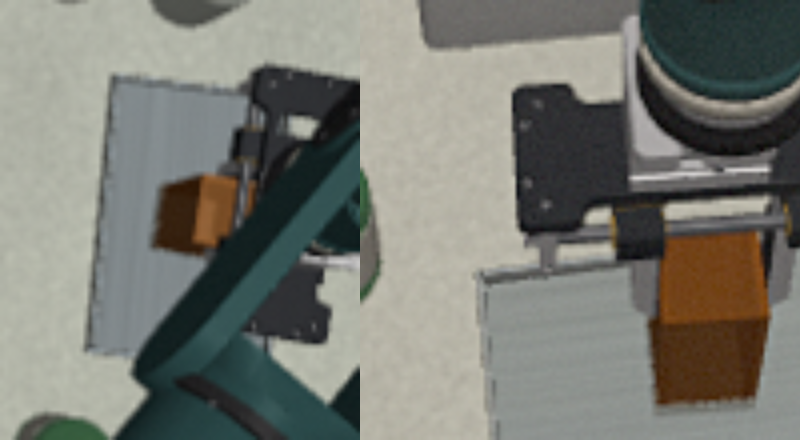

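Run:
```python
from h import *
t=snapshot("top");s=snapshot("side");o=robot.get_obs();w=snapshot("wrist")
V=[]
for c in(t,s,w):
    L=spotter.trace("dry0",c);print([(d["box"],round(d["conf"],2)) for d in L[:2]])
    if L: V.append((L[0]["region"].astype(float),c,cam(c,o)))
C=Ro.from_euler("xyz",o["ee_rot"]); print(o["tool_pos"])
# params: along-tool z offset of base top, x offset, tilt about tool y
from itertools import product
def hull(q):
    M=box(.05,.05,q[0],q[0]+.105); M[:,0]+=q[1]   # tool frame: z from base(q0, negative) to rim
    M=Ro.from_euler("y",q[2],degrees=True).apply(M); return C.apply(M)+o["tool_pos"]
def cost(q,views):
    c=0
    for reg,s_,T in views:
        m=np.zeros(reg.shape,np.uint8);cv2.fillConvexPoly(m,cv2.convexHull((proj(hull(q),s_,T)*16).astype(np.int32)),255,cv2.LINE_AA,4);m=m/255.
        c+=1-np.minimum(m,reg).sum()/np.maximum(m,reg).sum()
    return c
for v in(V,V[1:2],V[2:]):
  if v:
    r=minimize(cost,[-.033,0,0],args=(v,),method="Nelder-Mead",options=dict(initial_simplex=[[-.033,0,0],[-.015,0,0],[-.033,.01,0],[-.033,0,10]]));print(r.x.round(4),r.fun)
cv2.imwrite("pics/d6.png",w["img"])
```

```text
[([415.0, 222.1, 24.8, 22.2], 0.84), ([111.2, 198.4, 47.4, 38.6], 0.61)]
[([289.6, 368.0, 35.6, 47.0], 0.77), ([325.0, 186.1, 25.1, 32.4], 0.53)]
[([227.8, 186.1, 102.5, 132.3], 0.95)]
[ 0.51594985 -0.36383084  0.10181925]
[-9.8000e-03 -8.0000e-04  1.7403e+00] 0.610197933748666
[-8.0000e-03 -5.7000e-03  7.8765e+00] 0.09081508735225863
[-9.90e-03 -6.00e-04  9.06e-01] 0.02336939831139384
```

View pics/d6.png

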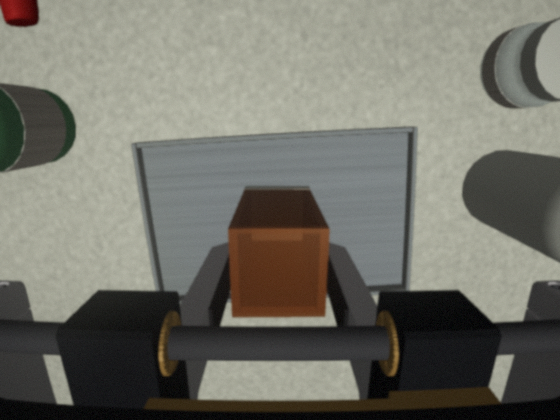

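>>> {"op": "servo_tool", "data": {
  "commands": [0,0,0.002,0,0,0,0.05,0,0,0.002,0,0,0,0.06,0,0,0.002,0,0,0,0.094,0,0,0.002,0,0,0,0.094,0,0,0.002,0,0,0,0.094,0,0,0.002,0,0,0,0.094,0,0,-0.05,0,0,0,0.094,0,0,-0.1,0,0,0,0.094,0,0,-0.16,0,0,0,0.094,0,0,-0.2,0,0,0,0.094]
}}

```text
time: 15.52
tool_pos: [0.5164, -0.3642, 0.3065]
ee_rot: [3.138, 0.002, 1.414]
wrist_force: [0.5, -0.3, 0.6]
width: 0.0941
finger_force: 0.0
```

```bash
cat >> h.py <<'E'
def best(n,c,p):
    """trace whose box centre is nearest pixel p"""
    L=[d for d in spotter.trace(n,c)]
    f=lambda d:np.hypot(d["box"][0]+d["box"][2]/2-p[0],d["box"][1]+d["box"][3]/2-p[1])
    d=min(L,key=f); return d["region"].astype(float),f(d),d["conf"]
def look(n,M,q0,cams,o=None):
    V=[]
    for c in cams:
        T=cam(c,o); p=proj(place(M,q0).mean(0)[None],c,T)[0]
        try: r,f,k=best(n,c,p)
        except ValueError: continue
        if f<30: V.append((r,c,T))
        print(n,"off px",round(f,1),round(k,2))
    for v in [V]+[[v] for v in V]: print(*[np.round(a,4) for a in fit(M,v,q0)])
LY=box(.05,.105,.008,.058)
E
python3 - <<'E'
from h import *
t=snapshot("top");s=snapshot("side");o=robot.get_obs();w=snapshot("wrist")
look("dry0",box(.05,.05,.004,.109),[.5165,-.364,-.16],(s,w),o)
look("wet0",LY,[.644,.322,.34],(t,s));look("wet0",LY,[.5236,.312,.29],(t,s))
mv([.40,.18,.4],Rd(112))
E
```

```text
dry0 off px 1.0 0.38
dry0 off px 4.1 0.79
[ 0.5152 -0.3624 -0.13  ] 0.5089
[ 0.575  -0.3832  0.1004] 0.6211
[ 0.5156 -0.3621 -0.1468] 0.044
wet0 off px 0.5 0.79
wet0 off px 12.8 0.37
[0.6436 0.3209 0.3484] 0.5181
[0.6434 0.3216 0.3567] 0.0683
[ 0.6538  0.3185 -0.2686] 0.9568
wet0 off px 2.2 0.69
wet0 off px 11.7 0.58
[0.5223 0.3099 0.293 ] 0.3679
[0.5221 0.31   0.3013] 0.0918
[0.5249 0.2941 0.1053] 0.6295
MV [ 0.5191 -0.1995 -0.098 ] [ -0.2  -0.2 -31. ]
```

Run:
```python
from h import *
mv([.57,.24,.33],Rd(110))
```

```text
MV [ 0.6047 -0.0407 -0.0284] [ -0.2  -0.2 -29. ]
```

>>> {"op": "servo_tool", "data": {
  "commands": [0.6,-0.041,-0.05,0,0,-29,0.094,0.6,-0.041,-0.05,0,0,-29,0.094,0.6,-0.041,-0.05,0,0,-29,0.094,0.6,-0.041,-0.05,0,0,-29,0.094,0.6,-0.041,-0.05,0,0,-29,0.094,0.6,-0.041,-0.05,0,0,-29,0.094,0.6,-0.041,-0.05,0,0,-29,0.094,0.6,-0.041,-0.05,0,0,-29,0.094,0.6,-0.041,-0.028,0,0,-29,0.094,0.6,-0.041,-0.028,0,0,-29,0.094]
}}

```text
time: 17.23
tool_pos: [0.5687, 0.2379, 0.3288]
ee_rot: [-3.139, -0.0, 1.922]
wrist_force: [0.6, 0.2, -0.4]
width: 0.0943
finger_force: 0.0
```

>>> {"op": "servo_tool", "data": {
  "commands": [0,0,0,0,0,0,0.094,0,0,0,0,0,0,0.094]
}}

```text
time: 17.48
tool_pos: [0.5692, 0.2345, 0.3299]
ee_rot: [-3.14, 0.0, 1.92]
wrist_force: [0.1, -0.5, 0.6]
width: 0.0938
finger_force: 0.0
```

Run:
```python
from h import *
o=robot.get_obs();print(o["tool_pos"],o["ee_rot"]);w=snapshot("wrist");t=snapshot("top")
for q in([.6437,.3215,.345],[.522,.311,.29]): look("wet0",LY,q,(t,w),o)
cv2.imwrite("pics/w7.png",w["img"])
q=[.6437,.3215]
a=np.radians(90+.345*57.3)
```

```text
[0.56918651 0.23454865 0.32985272] [-3.13992112e+00  4.34787011e-04  1.92002577e+00]
wet0 off px 40.2 0.66
wet0 off px 0.8 0.84
[0.641  0.3206 0.3571] 0.0459
[0.641  0.3206 0.3571] 0.0459
wet0 off px 2.0 0.66
wet0 off px 3.2 0.56
[0.5207 0.3098 0.3367] 0.3515
[0.5141 0.3124 0.121 ] 0.6551
[0.5207 0.3098 0.3371] 0.0425
```

View pics/w7.png

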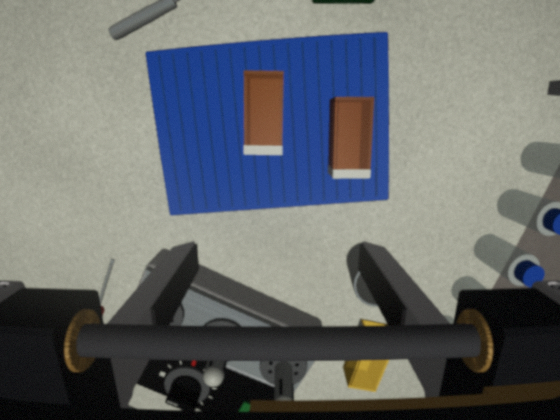

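```bash
cat >> h.py <<'E'
def grasp(q,a=25,back=0,z=.035,l=.0225):
    y=90+np.degrees(q[2]); R=Rd(y,-a); zt=R.apply([0,0,1])
    G=np.array([q[0]-l*np.sin(q[2]),q[1]+l*np.cos(q[2]),z]); return G+(.008-back)*zt,R
E
python3 - <<'E'
from h import *
q=[.6415,.3208,.353]
for b in(.13,0): p,R=grasp(q,back=b);print(p.round(4));mv(p,R)
E
```

```text
[0.6159 0.3903 0.1456]
MV [0.1312 0.0967 0.1857] [ -0.  -25.   -0.3]
[0.6349 0.3387 0.0277]
MV [0.0762 0.0969 0.3036] [ -0.  -25.   -0.3]
```

>>> {"op": "servo_tool", "data": {
  "commands": [0.131,0.097,0.04,0,-10,0,0.094,0.131,0.097,0.08,0,-20,0,0.094,0.131,0.097,0.13,0,-25,0,0.094,0.131,0.097,0.185,0,-25,0,0.094,0.131,0.097,0.185,0,-25,0,0.094,0.131,0.097,0.185,0,-25,0,0.094]
}}

```text
time: 18.52
tool_pos: [0.6156, 0.3901, 0.1446]
ee_rot: [-3.139, 0.438, 1.92]
wrist_force: [1.3, -0.4, 1.5]
width: 0.0941
finger_force: 0.0
```

Run:
```python
from h import *
o=robot.get_obs();print(o["joint_positions"].round(2))
mv(*grasp([.6415,.3208,.353]))
```

```text
[ 0.67  0.63  0.86 -0.42  1.78  0.26]
MV [-1.000e-04  9.000e-04  1.291e-01] [-0.3  0.1 -0.2]
```

>>> {"op": "servo_tool", "data": {
  "commands": [0,0.001,0.06,0,0,0,0.094,0,0.001,0.115,0,0,0,0.094,0,0.001,0.129,0,0,0,0.094,0,0.001,0.129,0,0,0,0.03,0,0.001,0.129,0,0,0,0.03,0,0.001,0.129,0,0,0,0.03,0,0.001,0.129,0,0,0,0.03,0,0.001,0.129,0,0,0,0.03,0,0.001,0.129,0,0,0,0.03,0,0.001,0.129,0,0,0,0.03]
}}

```text
time: 19.77
tool_pos: [0.6353, 0.341, 0.0294]
ee_rot: [3.141, 0.436, 1.92]
wrist_force: [-1.1, 1.8, 3.4]
width: 0.0502
finger_force: 30.0
```

Run:
```python
from h import *
o=robot.get_obs();print(o["tool_pos"]); mv([.60,.27,.30],Rd(110,65))
print(o["wrist_torque"])
```

```text
[0.63526067 0.34099874 0.02936556]
MV [-0.1638 -0.0572 -0.2223] [ 0.  90.   0.1]
[ 0.08957697  0.22981867 -0.06508592]
```

>>> {"op": "servo_tool", "data": {
  "commands": [-0.021,0,-0.045,0,0,0,0.03,-0.042,0,-0.09,0,0,0,0.03,-0.065,0,-0.14,0,10,0,0.03,-0.09,-0.02,-0.19,0,20,0,0.03,-0.12,-0.03,-0.222,0,30,0,0.03,-0.14,-0.04,-0.222,0,40,0,0.03,-0.164,-0.05,-0.222,0,50,0,0.03,-0.164,-0.057,-0.222,0,60,0,0.03,-0.164,-0.057,-0.222,0,70,0,0.03,-0.164,-0.057,-0.222,0,80,0,0.03]
}}

```text
time: 21.02
tool_pos: [0.6009, 0.2682, 0.2992]
ee_rot: [3.141, -0.964, 1.918]
wrist_force: [0.0, 0.6, -2.0]
width: 0.0497
finger_force: 30.0
```

Run:
```python
from h import *
o=robot.get_obs();print(o["tool_pos"],o["joint_positions"].round(2)); mv([.60,.27,.30],Rd(110,65))
t=snapshot("top");s=snapshot("side")
for c in(t,s): print([(d["box"],round(d["conf"],2)) for d in spotter.trace("wet0",c)[:4]])
cv2.imwrite("pics/d8.png",np.hstack([t["img"][130:300,180:380],s["img"][60:230,180:380]]).repeat(2,0).repeat(2,1))
```

```text
[0.60091056 0.26820564 0.29923206] [-0.07  0.43  1.07  0.94  1.95 -0.19]
MV [ 0.0018 -0.0002  0.0012] [ 0.1  9.7 -0. ]
[([196.8, 172.4, 31.1, 27.2], 0.97), ([109.0, 280.6, 34.0, 34.7], 0.84), ([189.7, 214.0, 39.8, 24.1], 0.79)]
[([361.3, 224.7, 33.9, 43.8], 0.86), ([233.2, 170.0, 31.7, 34.8], 0.79), ([263.9, 132.0, 29.0, 15.4], 0.75), ([155.0, 141.7, 33.0, 20.2], 0.59)]
```

Run:
```python
from h import *
mv([.571,-.0056,.275],Rd(83,65))
```

```text
MV [-0.1613 -0.1215 -0.1895] [-23.4   9.9  13.4]
```

>>> {"op": "servo_tool", "data": {
  "commands": [-0.161,-0.1215,-0.19,-23.4,9.9,13.4,0.03,-0.161,-0.1215,-0.19,-23.4,9.9,13.4,0.03,-0.161,-0.1215,-0.19,-23.4,9.9,13.4,0.03,-0.161,-0.1215,-0.19,-23.4,9.9,13.4,0.03,-0.161,-0.1215,-0.19,-23.4,9.9,13.4,0.03,-0.161,-0.1215,-0.19,-23.4,9.9,13.4,0.03,-0.161,-0.1215,-0.19,-23.4,9.9,13.4,0.03,-0.161,-0.1215,-0.19,-23.4,9.9,13.4,0.03,-0.161,-0.1215,-0.19,-23.4,9.9,13.4,0.03]
}}

```text
time: 22.35
tool_pos: [0.5711, -0.0038, 0.2767]
ee_rot: [3.137, -1.136, 1.456]
wrist_force: [0.6, -0.0, -0.7]
width: 0.0502
finger_force: 30.0
```

```bash
cat >> h.py <<'E'
def held(cams,q0,zb):
    """upright held vessel, rim height zb guess: fit x,y(and z) + tilt about world x,y ; yaw fixed"""
    V=[]
    for c in cams:
        T=cam(c); p=proj([[q0[0],q0[1],zb+.05]],c,T)[0]; r,f,k=best("dry0",c,p); r2,f2,k2=best("wet0",c,p)
        if f2<f: r,f,k=r2,f2,k2
        print("px",p.round(0),round(f,1),round(k,2)); 
        if f<25: V.append((r,c,T))
    def pts(q): return Ro.from_euler("xy",q[3:5]).apply(place(box(.05,.05,-.0525,.0525),[0,0,q0[2]]))+[q[0],q[1],q[2]+.0525]
    def cost(q):
        c=0
        for reg,s,T in V:
            m=np.zeros(reg.shape,np.uint8);cv2.fillConvexPoly(m,cv2.convexHull((proj(pts(q),s,T)*16).astype(np.int32)),255,cv2.LINE_AA,4);m=m/255.
            c+=1-np.minimum(m,reg).sum()/np.maximum(m,reg).sum()
        return c/len(V)
    x0=np.array([q0[0],q0[1],zb,0,0]); S=np.vstack([x0,x0+np.diag([.01,.01,.01,.1,.1])])
    r=minimize(cost,x0,method="Nelder-Mead",options=dict(initial_simplex=S,maxiter=600)); print("held x y rimz tiltx tilty",r.x.round(4),round(r.fun,3))
E
python3 - <<'E'
from h import *
o=robot.get_obs();print(o["tool_pos"],o["joint_positions"].round(2)); mv([.571,-.0056,.275],Rd(83,65))
t=snapshot("top");s=snapshot("side"); p=o["tool_pos"]
held((t,s),[p[0],p[1]-.004,-.122],p[2]-.0736); held((s,),[p[0],p[1]-.004,-.122],p[2]-.0736)
cv2.imwrite("pics/d9.png",np.hstack([t["img"][150:280,260:380],s["img"][170:300,210:340]]).repeat(3,0).repeat(3,1))
E
```

```text
[ 0.57108852 -0.00379275  0.27668085] [-0.62  0.3   1.4   1.04  1.96 -0.35]
MV [-0.0023  0.0001 -0.0009] [-0.1 -0.1  0.2]Traceback (most recent call last):
  File "<stdin>", line 4, in <module>
  File "h.py", line 60, in held
    T=cam(c); p=proj([[q0[0],q0[1],zb+.05]],c,T)[0]; r,f,k=best("dry0",c,p); r2,f2,k2=best("wet0",c,p)
                                                           ~~~~^^^^^^^^^^^^
  File "h.py", line 42, in best
    d=min(L,key=f); return d["region"].astype(float),f(d),d["conf"]
ValueError: min() iterable argument is empty
```

```bash
sed -i 's/r,f,k=best("dry0",c,p); r2,f2,k2=best("wet0",c,p)/r,f,k=best("wet0",c,p)/; /if f2<f/d' h.py
python3 - <<'E'
from h import *
o=robot.get_obs();t=snapshot("top");s=snapshot("side"); p=o["tool_pos"]
cv2.imwrite("pics/d9.png",np.hstack([t["img"][150:280,260:380],s["img"][170:300,210:340]]).repeat(3,0).repeat(3,1))
for c in((t,s),(s,)):
    try: held(c,[p[0],p[1]-.004,-.122],p[2]-.0736)
    except Exception as e: print(e)
E
```

```text
px [318. 206.] 3.4 0.58
px [290. 197.] 19.0 0.78
held x y rimz tiltx tilty [ 0.5755 -0.0051  0.2071 -0.012  -0.1071] 0.409
px [290. 197.] 19.0 0.78
held x y rimz tiltx tilty [ 0.5828  0.0384  0.2205  0.8841 -0.3545] 0.402
```

View pics/d9.png

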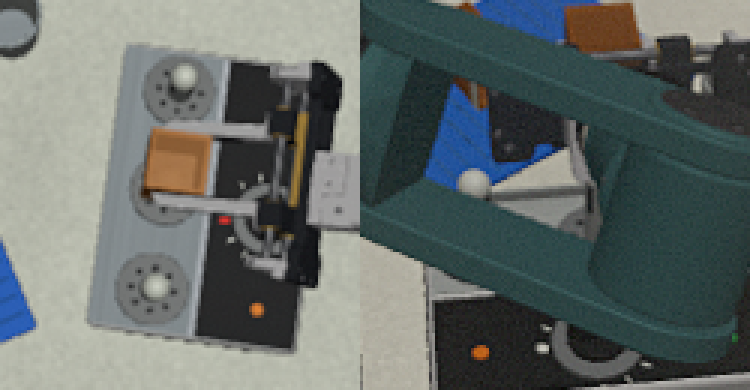

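>>> {"op": "servo_tool", "data": {
  "commands": [-0.0293,0.0,0.0117,0,0,0,0.03,-0.0566,0,0.0244,0,0,0,0.03,-0.0747,0,0.0328,0,0,0,0.03,-0.0837,0,0.0371,0,0,0,0.03,-0.0927,0,0.0413,0,0,0,0.03,-0.0927,0,0.0413,0,0,0,0.03]
}}

```text
time: 23.5
tool_pos: [0.5711, -0.0067, 0.1747]
ee_rot: [3.139, -1.137, 1.452]
wrist_force: [-0.4, 0.2, -0.6]
width: 0.0496
finger_force: 30.0
```

Run:
```python
from h import *
mv([.571,-.0056,.165],Rd(83,65))
```

```text
MV [-0.0084 -0.0003  0.005 ] [-0.1 -0.1  0.1]
```

Down in small steps to touch.

>>> {"op": "servo_tool", "data": {
  "commands": [-0.004,0,0.002,0,0,0,0.03,-0.006,0,0.003,0,0,0,0.03,-0.0075,0,0.004,0,0,0,0.03,-0.009,0,0.0048,0,0,0,0.03,-0.009,0,0.0048,0,0,0,0.03]
}}

```text
time: 24.12
tool_pos: [0.5712, -0.0061, 0.1647]
ee_rot: [3.139, -1.136, 1.453]
wrist_force: [0.1, 0.7, -0.9]
width: 0.05
finger_force: 30.0
```

>>> {"op": "servo_tool", "data": {
  "commands": [-0.001,0,0.0005,0,0,0,0.03,-0.002,0,0.001,0,0,0,0.03,-0.003,0,0.0013,0,0,0,0.03,-0.003,0,0.0013,0,0,0,0.03]
}}

```text
time: 24.62
tool_pos: [0.5711, -0.0062, 0.1646]
ee_rot: [3.132, -1.139, 1.461]
wrist_force: [-3.1, -1.0, 10.7]
width: 0.0501
finger_force: 30.0
```

>>> {"op": "servo_tool", "data": {
  "commands": [0,0,0,0,0,0,0.06,0,0,0,0,0,0,0.08,0,0,0,0,0,0,0.094,0,0,0,0,0,0,0.094,0,0,0,0,0,0,0.094,0,0,-0.03,0,0,0,0.094,0,0,-0.08,0,0,0,0.094,0.03,0,-0.13,0,0,0,0.094,0.06,0,-0.17,0,0,0,0.094,0.06,0,-0.17,0,0,0,0.094]
}}

```text
time: 25.88
tool_pos: [0.5562, -0.1365, 0.2911]
ee_rot: [3.12, -1.131, 1.468]
wrist_force: [0.3, -0.2, 0.4]
width: 0.0938
finger_force: 0.0
```

Run:
```python
from h import *
o=robot.get_obs();t=snapshot("top");s=snapshot("side")
print([(d["box"],round(d["conf"],2)) for d in spotter.trace("wet0",t)])
for c in((t,s),(s,),(t,)):
    try: held(c,[.571,-.009,-.122],.09)
    except Exception as e: print(e)
look("wet0",LY,[.521,.310,.33],(t,),o)
mv([.45,.22,.36],Rd(109))
```

```text
[([296.3, 127.5, 34.8, 22.5], 0.91), ([304.3, 197.6, 20.2, 22.9], 0.79), ([191.9, 214.6, 40.5, 25.0], 0.68)]
px [316. 211.] 2.0 0.79
px [289. 233.] 12.4 0.8
held x y rimz tiltx tilty [ 0.573  -0.0077  0.0901 -0.0256 -0.0299] 0.337
px [289. 233.] 12.4 0.8
held x y rimz tiltx tilty [ 0.5722 -0.0136  0.1347  0.7576 -0.2414] 0.236
px [316. 211.] 2.0 0.79
held x y rimz tiltx tilty [ 0.5716 -0.0074  0.0978 -0.0268 -0.0396] 0.063
wet0 off px 2.3 0.68
[0.5221 0.3108 0.3094] 0.126
[0.5221 0.3108 0.3094] 0.126
MV [ 0.2086 -0.1469  0.2762] [ 14.7 -64.1 -23. ]
```

>>> {"op": "servo_tool", "data": {
  "commands": [0.05,0,-0.023,0,0,0,0.094,0.1,-0.02,-0.046,0,-8,0,0.094,0.13,-0.05,0.0,3,-18,-6,0.094,0.16,-0.08,0.06,5,-28,-10,0.094,0.18,-0.1,0.12,8,-38,-14,0.094,0.19,-0.12,0.18,11,-48,-18,0.094,0.2,-0.14,0.23,14,-58,-21,0.094,0.2086,-0.147,0.276,14.7,-64,-23,0.094,0.2086,-0.147,0.276,14.7,-64,-23,0.094,0.2086,-0.147,0.276,14.7,-64,-23,0.094]
}}

```text
time: 27.52
tool_pos: [0.4494, 0.2203, 0.3596]
ee_rot: [-3.141, 0.001, 1.905]
wrist_force: [-0.7, -1.2, -0.2]
width: 0.0936
finger_force: 0.0
```

Run:
```python
from h import *
o=robot.get_obs();print(o["tool_pos"],o["joint_positions"].round(2));w=snapshot("wrist")
look("wet0",LY,[.522,.3105,.32],(w,),o)
t=snapshot("top");s=snapshot("side");held((t,s),[.571,-.009,-.122],.09)
q=[.5212,.3105,.325]
for b in(.13,0): p,R=grasp(q,back=b);print(p.round(4));mv(p,R)
```

```text
[0.44941623 0.22025675 0.35964015] [ 0.34 -0.01  1.19 -0.    1.96  0.01]
wet0 off px 0.4 0.68
[0.5203 0.3098 0.3332] 0.037
[0.5203 0.3098 0.3332] 0.037
px [316. 211.] 2.9 0.86
px [289. 233.] 2.0 0.79
held x y rimz tiltx tilty [ 0.5726 -0.0072  0.0886  0.0055 -0.0276] 0.075
[0.4976 0.3807 0.1456]
MV [0.141 0.096 0.215] [  0.1 -24.9  -0. ]
[0.5151 0.3286 0.0277]
MV [0.0862 0.0958 0.3329] [  0.1 -24.9  -0. ]
```

>>> {"op": "servo_tool", "data": {
  "commands": [0.14,0.096,0.05,0,-10,0,0.094,0.14,0.096,0.1,0,-20,0,0.094,0.14,0.096,0.16,0,-25,0,0.094,0.14,0.096,0.215,0,-25,0,0.094,0.14,0.096,0.215,0,-25,0,0.094,0.14,0.096,0.215,0,-25,0,0.094]
}}

```text
time: 28.58
tool_pos: [0.4949, 0.3797, 0.1397]
ee_rot: [-3.131, 0.442, 1.904]
wrist_force: [-0.3, -0.6, 0.1]
width: 0.0943
finger_force: 0.0
```

Run:
```python
from h import *
mv(*grasp([.5208,.3102,.328])); o=robot.get_obs()
t=snapshot("top"); look("wet0",LY,[.5208,.3102,.328],(t,snapshot("wrist")),o)
```

```text
MV [-0.0019  0.0032  0.1247] [-0.5  0.3  0.3]
wet0 off px 0.3 0.74
wet0 off px 6.0 0.98
[0.5195 0.3108 0.3605] 0.1141
[0.5227 0.3097 0.3285] 0.1409
[0.5182 0.3109 0.3378] 0.0637
```

>>> {"op": "servo_tool", "data": {
  "commands": [-0.001,0.002,0.06,0,0,0,0.094,-0.001,0.002,0.112,0,0,0,0.094,-0.001,0.002,0.125,0,0,0,0.094,-0.001,0.002,0.125,0,0,0,0.03,-0.001,0.002,0.125,0,0,0,0.03,-0.001,0.002,0.125,0,0,0,0.03,-0.001,0.002,0.125,0,0,0,0.03,-0.001,0.002,0.125,0,0,0,0.03,-0.001,0.002,0.125,0,0,0,0.03,-0.001,0.002,0.125,0,0,0,0.03]
}}

```text
time: 30.02
tool_pos: [0.5151, 0.3327, 0.0329]
ee_rot: [3.14, 0.437, 1.901]
wrist_force: [-1.7, 1.5, 3.4]
width: 0.0499
finger_force: 30.0
```

Run:
```python
from h import *
o=robot.get_obs();print(o["tool_pos"],o["ee_rot"]); mv([.49,.24,.30],Rd(109,65))
q=[.5205,.3104,.33];h=np.array([-np.sin(q[2]),np.cos(q[2])]);print("along",(o["tool_pos"][:2]-q[:2])@h)
```

```text
[0.51513042 0.33266258 0.03292492] [3.14031604 0.43721997 1.90127091]
MV [-0.1851 -0.0536 -0.2084] [ 0.1 90.1 -0. ]
along 0.022801316476741357
```

>>> {"op": "servo_tool", "data": {
  "commands": [-0.021,0,-0.045,0,0,0,0.03,-0.042,0,-0.09,0,0,0,0.03,-0.065,0,-0.14,0,10,0,0.03,-0.09,-0.02,-0.19,0,20,0,0.03,-0.12,-0.03,-0.208,0,30,0,0.03,-0.14,-0.04,-0.208,0,40,0,0.03,-0.17,-0.05,-0.208,0,50,0,0.03,-0.185,-0.053,-0.208,0,60,0,0.03,-0.185,-0.053,-0.208,0,70,0,0.03,-0.185,-0.053,-0.208,0,80,0,0.03]
}}

```text
time: 31.28
tool_pos: [0.4914, 0.2385, 0.299]
ee_rot: [3.139, -0.962, 1.9]
wrist_force: [0.1, 0.5, -1.4]
width: 0.0499
finger_force: 30.0
```

Run:
```python
from h import *
o=robot.get_obs();print(o["tool_pos"],o["joint_positions"].round(2)); mv([.4714,.003,.285],Rd(83,65))
```

```text
[0.49141708 0.23854957 0.29900033] [-0.14  0.18  1.4   0.91  1.95 -0.28]
MV [-0.1352 -0.0948 -0.1698] [-22.3   9.7  12.9]
```

>>> {"op": "servo_tool", "data": {
  "commands": [-0.135,-0.095,-0.17,-22.3,9.7,12.9,0.03,-0.135,-0.095,-0.17,-22.3,9.7,12.9,0.03,-0.135,-0.095,-0.17,-22.3,9.7,12.9,0.03,-0.135,-0.095,-0.17,-22.3,9.7,12.9,0.03,-0.135,-0.095,-0.17,-22.3,9.7,12.9,0.03,-0.135,-0.095,-0.17,-22.3,9.7,12.9,0.03,-0.135,-0.095,-0.17,-22.3,9.7,12.9,0.03,-0.135,-0.095,-0.17,-22.3,9.7,12.9,0.03,-0.135,-0.095,-0.17,-22.3,9.7,12.9,0.03,-0.135,-0.095,-0.17,-22.3,9.7,12.9,0.03]
}}

```text
time: 32.52
tool_pos: [0.4712, 0.0045, 0.2863]
ee_rot: [3.138, -1.131, 1.457]
wrist_force: [0.6, 0.2, -1.2]
width: 0.05
finger_force: 30.0
```

Run:
```python
from h import *
o=robot.get_obs();p=o["tool_pos"];print(o["joint_positions"].round(2)); mv([.4714,.003,.185],Rd(83,65));t=snapshot("top");s=snapshot("side")
for c in((t,s),(t,)):
    try: held(c,[p[0],p[1],-.122],p[2]-.0753)
    except Exception as e: print(e)
```

```text
[-0.71  0.1   1.61  0.99  2.03 -0.42]
MV [-0.0923  0.0002  0.0418] [-0.2  0.2  0.2]
px [312. 244.] 2.2 0.85
px [244. 197.] 18.0 0.64
held x y rimz tiltx tilty [ 0.4728  0.0055  0.209  -0.0346 -0.03  ] 0.421
px [312. 244.] 2.2 0.85
held x y rimz tiltx tilty [ 0.4724  0.0056  0.2132 -0.0388 -0.0183] 0.123
```

Aligned; lower.

>>> {"op": "servo_tool", "data": {
  "commands": [-0.03,0,0.0136,0,0,0,0.03,-0.06,0,0.0272,0,0,0,0.03,-0.08,0,0.0363,0,0,0,0.03,-0.0923,0,0.0418,0,0,0,0.03,-0.099,0,0.045,0,0,0,0.03,-0.103,0,0.0468,0,0,0,0.03,-0.106,0,0.0482,0,0,0,0.03,-0.106,0,0.0482,0,0,0,0.03]
}}

```text
time: 33.78
tool_pos: [0.4713, 0.0025, 0.1701]
ee_rot: [3.137, -1.131, 1.457]
wrist_force: [-0.3, -0.7, -0.7]
width: 0.0497
finger_force: 30.0
```

>>> {"op": "servo_tool", "data": {
  "commands": [-0.002,0,0.001,0,0,0,0.03,-0.0035,0,0.0015,0,0,0,0.03,-0.005,0,0.0023,0,0,0,0.03,-0.006,0,0.0028,0,0,0,0.03,-0.006,0,0.0028,0,0,0,0.03]
}}

```text
time: 34.4
tool_pos: [0.4711, 0.0024, 0.1667]
ee_rot: [3.13, -1.135, 1.465]
wrist_force: [-4.8, -2.7, 12.1]
width: 0.0497
finger_force: 30.0
```

>>> {"op": "servo_tool", "data": {
  "commands": [0,0,0,0,0,0,0.06,0,0,0,0,0,0,0.08,0,0,0,0,0,0,0.094,0,0,0,0,0,0,0.094,0,0,0,0,0,0,0.094,0,0,-0.03,0,0,0,0.094,0,0,-0.08,0,0,0,0.094,0.03,0,-0.13,0,0,0,0.094,0.1,0,-0.17,0,0,0,0.094,0.12,0,-0.17,0,0,0,0.094]
}}

```text
time: 35.65
tool_pos: [0.4591, -0.1006, 0.3469]
ee_rot: [3.131, -1.129, 1.461]
wrist_force: [0.4, -0.4, 0.1]
width: 0.0942
finger_force: 0.0
```

Run:
```python
from h import *
o=robot.get_obs(); mv([.543,-.20,.33],Rd(173)); mv([.543,-.20,.33],Rd(83)); print(o["joint_positions"].round(2))
t=snapshot("top");s=snapshot("side")
for c in((t,s),(t,)):
    try: held(c,[.4714,.003,-.122],.09)
    except Exception as e: print(e)
```

```text
MV [-0.0536  0.0951 -0.0728] [ 50.4 -50.2 -79.2]
MV [-0.0536  0.0951 -0.0728] [  0.1 -64.7   0.3]
[-0.86  0.19  1.39  1.    2.23 -0.38]
px [311. 246.] 1.3 0.91
px [247. 236.] 51.9 0.44
held x y rimz tiltx tilty [ 0.4806 -0.0046 -0.0769 -0.0045 -0.0841] 0.068
px [311. 246.] 1.3 0.91
held x y rimz tiltx tilty [ 0.4806 -0.0046 -0.0769 -0.0045 -0.0841] 0.068
```

>>> {"op": "servo_tool", "data": {
  "commands": [-0.01,0.095,-0.07,0,-10,0,0.094,-0.02,0.095,-0.073,0,-20,0,0.094,-0.03,0.095,-0.073,0,-30,0,0.07,-0.0536,0.095,-0.073,0,-40,0,0.05,-0.0536,0.095,-0.073,0,-50,0,0.05,-0.0536,0.095,-0.073,0,-60,0,0.05,-0.0536,0.095,-0.073,0,-64.7,0,0.05,-0.0536,0.095,-0.073,0,-64.7,0,0.05]
}}

```text
time: 36.9
tool_pos: [0.5427, -0.197, 0.3248]
ee_rot: [-3.139, -0.004, 1.456]
wrist_force: [-0.1, -0.1, 0.2]
width: 0.0503
finger_force: 0.0
```

Run:
```python
from h import *
o=robot.get_obs(); mv([.543,-.112,.29],Rd(173)); print(o["joint_positions"].round(2),o["tool_pos"])
t=snapshot("top");s=snapshot("side")
for q in([.4714,.003,-.122],[.5706,-.009,-.122]):
  for c in((t,s),(s,)):
    try: held(c,q,.09)
    except Exception as e: print(e)
for c in(t,s): print([(d["box"],round(d["conf"],2)) for d in spotter.trace("wet0",c)])
w=snapshot("wrist");cv2.imwrite("pics/w10.png",np.hstack([w["img"][:300],s["img"][190:420,180:410].repeat(1,0)[:300] if 0 else cv2.resize(s["img"][200:350,200:320],(240,300))]))
```

```text
MV [ 0.0844 -0.0093  0.0351] [  0.1  -0.3 -89.6]
[-0.45  0.16  1.08  0.    1.91 -0.33] [ 0.54266248 -0.19701557  0.32477487]
px [311. 246.] 2.1 0.62
px [247. 236.] 2.6 0.85
held x y rimz tiltx tilty [ 0.4711  0.0097  0.0904 -0.0224 -0.0234] 0.086
px [247. 236.] 2.6 0.85
held x y rimz tiltx tilty [ 0.4712  0.0091  0.0914  0.0192 -0.0304] 0.069
px [316. 211.] 34.5 0.62
px [289. 233.] 1.6 0.82
held x y rimz tiltx tilty [ 0.5737 -0.0105  0.0874  0.1714 -0.038 ] 0.301
px [289. 233.] 1.6 0.82
held x y rimz tiltx tilty [ 0.5737 -0.0105  0.0874  0.1714 -0.038 ] 0.301
[([110.0, 277.9, 34.9, 38.0], 0.69), ([298.6, 234.8, 20.5, 19.9], 0.62), ([293.0, 126.3, 40.2, 23.6], 0.6)]
[([237.0, 207.7, 22.1, 52.6], 0.85), ([277.2, 209.0, 26.5, 46.7], 0.82), ([361.5, 224.0, 34.7, 44.9], 0.73), ([151.3, 142.4, 36.7, 22.7], 0.61), ([281.6, 269.8, 20.6, 20.5], 0.44)]
```

View pics/w10.png

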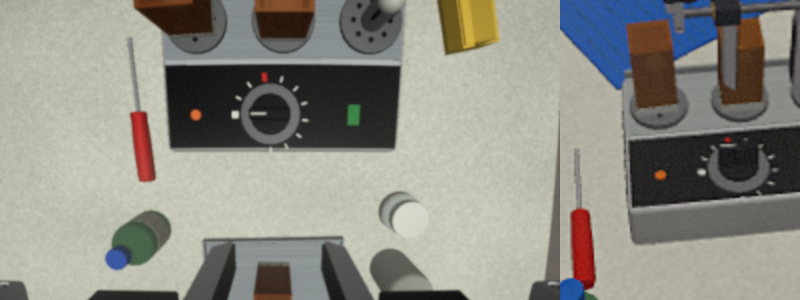

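>>> {"op": "servo_tool", "data": {
  "commands": [0.084,-0.009,0.035,0,0,-10,0.05,0.084,-0.009,0.035,0,0,-20,0.05,0.084,-0.009,0.035,0,0,-30,0.05,0.084,-0.009,0.035,0,0,-40,0.05,0.084,-0.009,0.035,0,0,-50,0.05,0.084,-0.009,0.035,0,0,-60,0.05,0.084,-0.009,0.035,0,0,-70,0.05,0.084,-0.009,0.035,0,0,-80,0.05,0.084,-0.009,0.035,0,0,-89.6,0.05,0.084,-0.009,0.035,0,0,-89.6,0.05]
}}

```text
time: 38.7
tool_pos: [0.5438, -0.1144, 0.2921]
ee_rot: [3.139, 0.002, 3.014]
wrist_force: [-0.6, -0.4, -0.2]
width: 0.0498
finger_force: 0.0
```

Run:
```python
from h import *
mv([.543,-.112,.118],Rd(173))
```

```text
MV [0.0014 0.002  0.1741] [ 0.1  0.1 -0.3]
```

>>> {"op": "servo_tool", "data": {
  "commands": [0,0,0.06,0,0,-0.3,0.05,0,0,0.12,0,0,-0.3,0.05,0,0,0.155,0,0,-0.3,0.05,0,0,0.172,0,0,-0.3,0.05,0,0,0.172,0,0,-0.3,0.05,0,0,0.172,0,0,-0.3,0,0,0,0.172,0,0,-0.3,0,0,0,0.172,0,0,-0.3,0,0,0,0.172,0,0,-0.3,0,0,0,0.172,0,0,-0.3,0]
}}

```text
time: 39.95
tool_pos: [0.5445, -0.1134, 0.1207]
ee_rot: [3.138, 0.003, 3.022]
wrist_force: [0.1, 2.4, 2.4]
width: 0.0137
finger_force: 30.0
```

>>> {"op": "servo_tool", "data": {
  "commands": [0,0,0,0,0,10,0,0,0,0,0,0,20,0,0,0,0,0,0,30,0,0,0,0,0,0,40,0,0,0,0,0,0,50,0,0,0,0,0,0,60,0,0,0,0,0,0,70,0,0,0,0,0,0,78,0,0,0,0,0,0,81,0,0,0,0,0,0,81,0]
}}

```text
time: 41.2
tool_pos: [0.5436, -0.1143, 0.1207]
ee_rot: [3.141, -0.001, 1.608]
wrist_force: [-2.9, 0.5, 5.6]
width: 0.0137
finger_force: 30.0
```

>>> {"op": "servo_tool", "data": {
  "commands": [0,0,0,0,0,0,0,0,0,0,0,0,0,0]
}}

```text
time: 41.45
tool_pos: [0.5436, -0.1143, 0.1207]
ee_rot: [3.141, -0.001, 1.609]
wrist_force: [-3.4, 0.8, 5.6]
width: 0.0139
finger_force: 30.0
```

>>> {"op": "servo_tool", "data": {
  "commands": [0,0,0,0,0,0,0.03,0,0,0,0,0,0,0.04,0,0,0,0,0,0,0.04,0,0,-0.04,0,0,0,0.04,0,0,-0.1,0,0,0,0.05,0,0,-0.16,0,0,0,0.05,0,0,-0.2,0,0,0,0.05,-0.05,0,-0.21,0,0,0,0.05,-0.08,0,-0.21,0,0,0,0.05,-0.08,0,-0.21,0,0,0,0.05]
}}

```text
time: 42.7
tool_pos: [0.5467, -0.1962, 0.3289]
ee_rot: [3.141, -0.002, 1.605]
wrist_force: [-0.6, 0.6, -0.7]
width: 0.0499
finger_force: 0.0
```

Run:
```python
from h import *
o=robot.get_obs();w=snapshot("wrist");T=cam(w,o);t=snapshot("top");s=snapshot("side")
for q in([.4714,.003,-.122],[.5706,-.009,-.122]):
    try: held((t,s),q,.09)
    except Exception as e: print(e)
x,y=proj([[.543,-.1115,.1]],w,T)[0].astype(int);print(x,y)
cv2.imwrite("pics/w11.png",np.hstack([cv2.resize(w["img"][y-50:y+50,x-60:x+60],(480,400),interpolation=cv2.INTER_CUBIC),cv2.resize(s["img"][195:415,200:376],(320,400))]))
```

```text
px [311. 246.] 3.6 0.79
px [247. 236.] 1.8 0.55
held x y rimz tiltx tilty [ 0.4728  0.0098  0.0888 -0.022  -0.0262] 0.084
px [316. 211.] 1.6 0.93
px [289. 233.] 2.1 0.59
held x y rimz tiltx tilty [ 0.5733 -0.0082  0.0883 -0.029  -0.0404] 0.221
277 115
```

View pics/w11.png

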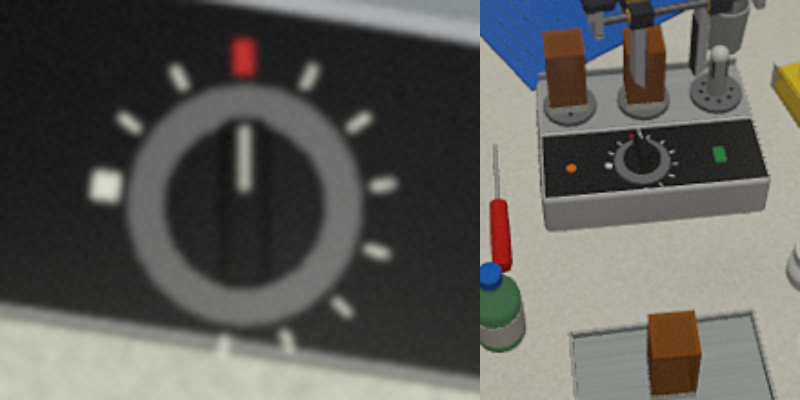

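The pointer sits exactly on the red mark (crop 243,57). Both wet vessels are on their pegs and the dry one stands in the tray. Handing in.

```bash
python3 -c "
from bench import close_job
print(close_job())"
```

```text
the job is handed in; nothing more can be done
None
```

The job is handed in, with no verdict returned: the dial went back to off first, the one dry vessel stands upside down in the tray, both wet vessels hang seated on peg0 and peg1, and the dial now points at the red mark.

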